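# Tap a jig blank down onto its parallels in the machine vise

### The job

The aluminium block is clamped in the vise but has ridden up off the two steel parallels under it, which slide about loose: with the soft-faced brass bar, tap the block down, with light taps (never harder than 40 N) until it lies level and tight on both parallels and they no longer slide. Stand the bar back upright on the blue mat, then push slowly with the fingers, with some 4 N, on the end of the parallel at the moving jaw to feel that it is stuck. Leave both parallels sticking out at both ends of the block, do not press the block with the gripper, and do not disturb the other things.

Things in the scene. Friction and masses are not known exactly. Their poses are not given: they have to be found in the camera images.
- vise: Grey vise bolted on a steel plate (240 by 150 mm). Origin 0 to 12 mm above the bench, under the middle of the jaw gap; x along the screw: moving jaw, then T-bar handle (to -152 mm) at -x, fixed jaw (to 75 mm) at +x; y along the jaws; z up. In this frame: jaws y = -45 to 45, 50 mm apart, tops z = 76, gap floor z = 40; plate and bolts (to y = +-75) below z = 24 mm.
- block: Aluminium block between the jaws, 50 (x) by 80 (y) by 28 mm high, axes as the vise's, origin mid underside. It only goes up or down and rocks about x, against jaw friction: 10 to 14 N at its middle moves it down. Starts 4 to 7 mm too high at its middle, either y end up to 4 mm above the other. Tap 25 mm either side of its middle; once it is down, 25 N on each end wedges it. Meet it at under 20 mm/s or it is struck too hard.
- block_top (a point): Middle of the block's top face, 28 mm above its underside; at z = 93 mm in the vise's frame once the block is seated.
- parallel_fixed: Steel parallel on edge on the gap floor by the fixed jaw (vise x = 19 mm): 8 mm thick, 150 mm long (y), 25 mm high, 0.2 kg, origin mid underside. Its ends stick out about 30 mm past the jaws, free, at z = 40 to 65 mm in the vise's frame. Loose, it slides along y under less than 2 N; stuck, it stands over 3 N.
- parallel_moving: The same by the moving jaw (vise x = -19 mm). This is the one to try with the fingers at the end: a slow push of about 4 N along y on one of its end faces, 75 mm from its middle.
- bar_center (a point): Centre of the tapping bar: an upright round brass bar with soft white faces at both ends (they give under 0.5 mm under 25 N), 26 mm in diameter, 110 mm tall, 0.42 kg; this point lies 55 mm above its lower face, z along the bar. It stands on the blue mat.
- bar: The same bar; origin at the centre of its lower face.
- mat: Blue silicone work mat, 260 mm (x) by 200 mm (y), 4 mm thick, fixed. Origin at the centre of its underside. Bar, dish, screwdriver and tweezers are on it.
- dish: Bystander: small steel parts dish on the mat, 60 mm across, 22 mm high.
- driver: Bystander: red-handled screwdriver lying on the mat along the mat's x, 150 mm long.
- tweezers: Bystander: dark tweezers lying on the mat along the mat's y, 125 mm long.
- phone: Bystander: black phone lying on the bench, 150 by 72 by 8 mm.
- flux: Bystander: amber bottle with a red cap, 36 mm across, 85 mm tall.
- jar: Bystander: white jar with a green cap, 48 mm across, 42 mm tall.
- calliper: Bystander: calliper lying on the bench between mat and vise, 150 mm long.
Not all that is in view belongs to the job. What is shaped like the bar but green or pink is not meant. Leave any green look-alike of the parallel_moving alone.

How it is judged (in metres and radians):
On the way, in this order (a step that is already met when the one before it is completed fails the run):
1. the block is down, level and tight on both parallels, with the bar lifted off it (z of block_top in the frame of vise below 0.0942 m and angle between block_top's own z axis and vertical below 0.02 rad and contact force between block and parallel_fixed above 3.5 N and contact force between block and parallel_moving above 3.5 N and contact force between bar and block below 0.1 N), for 0.2 s.
2. the bar stands on the blue mat and is let go (x of bar_center in the frame of mat between -0.117 and 0.117 m and y of bar_center in the frame of mat between -0.087 and 0.087 m and z of bar_center in the frame of mat below 0.063 m and angle between bar_center's own z axis and vertical below 0.08 rad and contact force between the fingers and bar below 0.1 N), for 0.2 s.
3. the fingers push the parallel at the moving jaw with 2 N or more and it stays (contact force between the fingers and parallel_moving above 2 N and linear speed of parallel_moving below 0.01 m/s), for 0.05 s.
At the end, for the whole second after the job is handed in: Block level (0.02 rad), its top within 1.2 mm of seated height, pressing each parallel with over 3 N; each parallel within 15 mm of the middle of the jaws lengthwise; bar upright (0.08 rad), wholly on the blue mat, let go; all at rest (all of step 2 and z of block_top in the frame of vise below 0.0942 m and angle between block_top's own z axis and vertical below 0.02 rad and contact force between block and parallel_fixed above 3 N and contact force between block and parallel_moving above 3 N and y of parallel_fixed in the frame of vise between -0.015 and 0.015 m and y of parallel_moving in the frame of vise between -0.015 and 0.015 m and linear speed of bar below 0.02 m/s and linear speed of each of parallel_moving, parallel_fixed below 0.01 m/s); the robot touches nothing.
It fails at once if the block is struck or pressed harder than 40 N with the bar (contact force between bar and block above 40 N).
It fails at once if the block is pressed with the gripper or arm (contact force between any of the fingers, the arm and block above 2 N).
It fails at once if a bystander is moved by more than 25 mm (distance of any of dish, driver, tweezers, phone, flux, jar, calliper from where it was at the start of the episode above 0.025 m).
It also fails if it takes over 72 s, if anything falls off the work surface, if the arm or the gripper's body presses on something with over 40 N, if the wrist force passes 120 N, or if a joint passes its speed limit or range.

### The arm

A 6-joint arm with a two-finger parallel gripper is mounted at the origin on the work surface. World frame = base frame: x ahead of the robot, y to its left, z up, the work surface at z = 0. Lengths are in m, angles in degrees, forces in N, time in s.
With the tool pointing down it reaches from about 0.325 to 0.775 m from the base axis. Payload 9.3 kg.
Tool frame: the origin (TCP) lies on the centre line of the jaws, within the pads' length; the fingertips stand 11 mm ahead of it and the grasp point (between the pads) lies 8 mm behind it; x points along the fingers, y is the direction in which the jaws open and shut, and the axes are right-handed (so a half turn about x gives the same grasp; the last joint's range is limited). The gripper opens to 85 mm and grips with 20 to 120 N. Pads are 22 mm wide; open, the fingers measure 114 mm over their backs; the gripper's body (76 mm by 85 mm) begins 54 mm behind the grasp point. The pads swing forward as they close: fully open they stand 13 mm farther back than shut.
Start: joints at [57.261, 14.817, 1.232, 76.415, 0, 81.257], TCP at [0.224, 0.502, 0.242] pointing down, gripper open.
Joint ranges: [-174.27, 174.27], [-52.1, 104.24], [-59.71, 78.15], [-110.17, 111.67], [-87.03, 83.33], [-180, 180]. Speed limits (degrees/s): [127.2, 127.2, 159.86, 180, 180, 180].

### API

Orientations are given as [roll, pitch, yaw] about the fixed x, y, z axes, in that order (R = Rz(yaw) Ry(pitch) Rx(roll)).
In Python, from cell import robot, imaging, ticket gives the robot as it stands. The module is installed in compiled form; this text tells all that it offers.
- The arm moves only by the tool servo_tool, never from a script. Its argument "rows" is a list that holds one entry, the list of rows, each a list of 7 numbers: the gripper command: -1 is shut, 1 is fully open, values between are in proportion, then the shift along the tool's x, y, z in units of 0.4 m (1.0 is 0.4 m), then the turn, a rotation vector about the tool's x, y, z in units of 120 degrees (1.0 is 120 degrees). In form: [[[hand, tx, ty, tz, wx, wy, wz], ...]]. A call has 1 to 12 rows; each row is the pose to reach, as a shift and turn from the pose commanded when the call began, along the tool's axes at that moment; what a row does not reach only later rows make up. A row lasts 1/10 s, in which the tool goes at most 50 mm and 8.59 degrees, less where a joint would pass 70% of its speed; a pose out of reach is approached as far as the arm can. A call with a number of a shift or a turn outside -1 to 1 is refused whole. A call with a gripper value outside its range is refused whole. The fingers move at their own pace and stop on an object; the grip force is fixed at half the most. Time passes only in rows, so rows that repeat a pose let the fingers close. It gives the time, the measured TCP pose, the force and the opening at its end, in the units of the state.
- robot.get_obs(): the state, without advancing time (a new reading comes with each control period).
- imaging.capture(name): name is "side" or "top" or "wrist"; returns a dict with "color" (400x640x3 uint8, blue, green, red), "intrinsics" (3x3 intrinsics, pixels), "D" ([k1, k2, p1, p2, k3] as OpenCV has them; the pictures are not rectified), "T" (4x4, takes a point from camera to world coordinates). Camera axes: x right, y up, looking along -z (the intrinsics and any distortion apply to the point x, -y, -z); pixel columns grow to the right and rows downward; lengths in m; the calibration is good to about 2 mm. A picture is of the moment at which its call begins. There is no depth.
- ticket.close_job(): hands the job in, once; it reports no verdict.
The state is a dict: "time": time; "joints": joint angles; "dq": joint speeds; "joint_torque": joint torques, N m; "position": TCP position; "orientation": TCP orientation; "ft_force": force on the tool from outside, world axes, zero at the start; "torque": the same for the moment, N m; "width": finger opening in m.
Only numpy, scipy, OpenCV 4.12 (cv2) and the standard library are available. Lean on these libraries where they do the work, as an engineer would, in place of code of your own. Each camera call takes 0.05 s, during which the arm holds its last target.

## Working session

There is one attempt and no reset: what is moved stays moved. The work goes in short steps, Python scripts to look and compute and a tool call to move; the robot and the scene stay as the last step left them, time stands still between calls to the robot, and variables do not carry over. Pictures are saved under pics/ and viewed, and the job is handed in when it is done.

Besides the shell and the picture viewer there is one more tool, called after "Call:" as a command line: name --argument value ..., lists and objects as JSON in quotes. servo_tool: Moves the arm, as the interface text tells. Shifts and turns lie within -1 to 1; 1 stands for 0.4 m of shift or 120 degrees of turn. Its arguments: {"type":"object","properties":{"rows":{"type":"array"}},"required":["rows"]}

```bash
mkdir -p pics
cat > h.py <<'E'
import numpy as np,cv2,json
from cell import robot,imaging,ticket
def cap(n,fn=None):
    d=imaging.capture(n)
    if fn: cv2.imwrite('pics/'+fn,d['color'])
    np.savez('last_%s.npz'%n,**{k:np.array(v) for k,v in d.items()})
    return d
def load(n): return dict(np.load('last_%s.npz'%n))
def ray(d,uv):
    p=cv2.undistortPoints(np.array([[uv]],float),np.array(d['intrinsics'],float),np.array(d['D'],float))[0,0]
    T=np.array(d['T']); v=T[:3,:3]@np.array([p[0],-p[1],-1.]); return T[:3,3],v/np.linalg.norm(v)
def plane(d,uv,z):
    o,v=ray(d,uv); return o+v*(z-o[2])/v[2]
def tri(d1,u1,d2,u2):
    o1,v1=ray(d1,u1);o2,v2=ray(d2,u2)
    A=np.stack([v1,-v2],1); s=np.linalg.lstsq(A,o2-o1,rcond=None)[0]
    a=o1+s[0]*v1;b=o2+s[1]*v2
    return (a+b)/2,np.linalg.norm(a-b)
def proj(d,P):
    T=np.array(d['T']);c=T[:3,:3].T@(np.array(P,float)-T[:3,3]);c=np.array([c[0],-c[1],-c[2]])
    return cv2.projectPoints(c.reshape(1,3),np.zeros(3),np.zeros(3),np.array(d['intrinsics'],float),np.array(d['D'],float))[0].ravel()
E
python3 - <<'E'
from h import *
for n in ['side','top','wrist']:
    d=cap(n,n+'0.png'); print(n,np.round(d['T'],3).tolist(),np.round(d['intrinsics'],1).tolist(),d['D'])
print(robot.get_obs())
E
```

```text
side [[0.769, 0.319, -0.554, 0.122], [-0.639, 0.392, -0.661, -0.656], [0.006, 0.863, 0.506, 0.551], [0.0, 0.0, 0.0, 1.0]] [[407.1, 0.0, 324.7], [0.0, 407.1, 201.1], [0.0, 0.0, 1.0]] [-0.02463981  0.          0.          0.          0.        ]
top [[0.023, 0.99, -0.137, 0.484], [-1.0, 0.025, 0.008, -0.047], [0.011, 0.137, 0.99, 1.158], [0.0, 0.0, 0.0, 1.0]] [[396.5, 0.0, 316.5], [0.0, 396.5, 193.5], [0.0, 0.0, 1.0]] [-0.04905062  0.          0.          0.          0.        ]
wrist [[0.407, -0.865, -0.293, 0.148], [0.913, 0.385, 0.133, 0.537], [-0.002, -0.322, 0.947, 0.373], [0.0, 0.0, 0.0, 1.0]] [[292.0, 0.0, 318.8], [0.0, 292.0, 197.0], [0.0, 0.0, 1.0]] [-0.00234307  0.          0.          0.          0.        ]
{'time': 0.15, 'joints': array([ 5.72630580e+01,  1.48443811e+01,  1.20069970e+00,  7.64137591e+01,
       -1.21416144e-04,  8.12571746e+01]), 'dq': array([ 0.04455254, -0.13072107,  0.19530255,  0.06159299,  0.08797236,
       -0.03315716]), 'joint_torque': array([ 2.58272390e-03, -5.55971289e+01,  3.44661105e+01,  1.13834723e-02,
       -1.48580243e-04,  2.48843310e-05]), 'position': array([0.22355512, 0.50231913, 0.24180182]), 'orientation': array([ -98.6217154 ,   89.94255934, -122.61583196]), 'ft_force': array([ 0.12804722,  1.06292532, -0.32713151]), 'torque': array([ 0.05586489,  0.04045417, -0.02039082]), 'width': 0.0855241361741467}
```

View pics/side0.png

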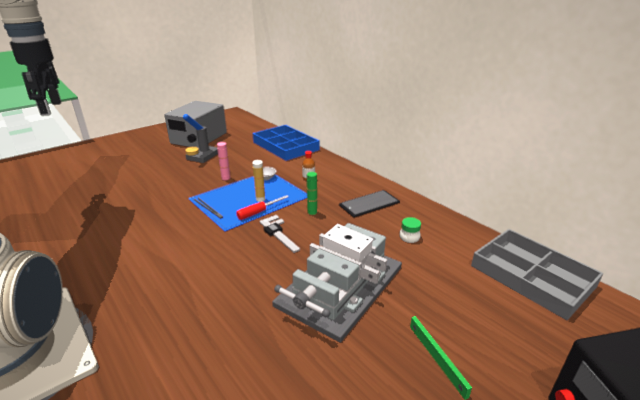

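View pics/top0.png

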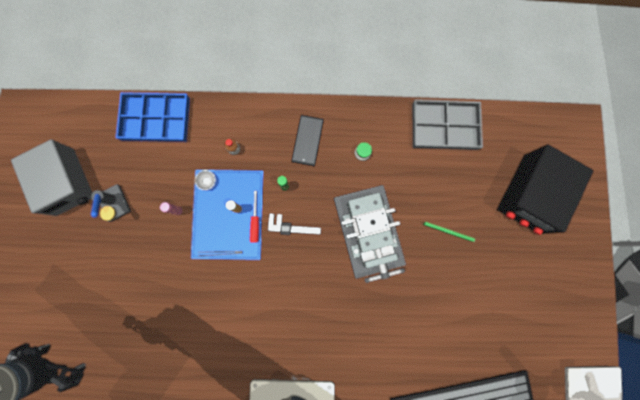

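View pics/wrist0.png

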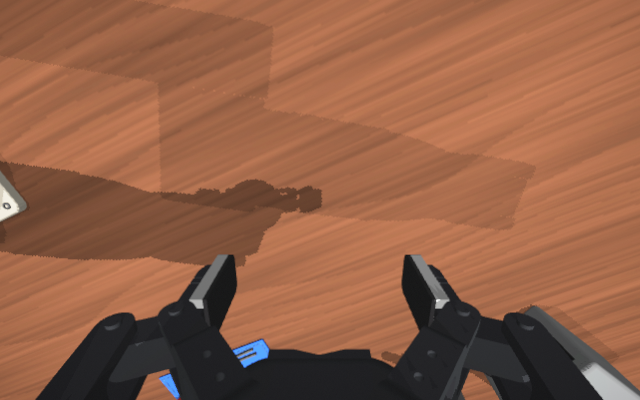

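The side and top views show the brass bar near (259,175) side and (232,206) top. The vise is near (370,232) top, the mat is blue, and the decoys are pink and green. I'll zoom in.

Run:
```python
from h import *
d=load('top');c=d['color'];cv2.imwrite('pics/t_z.png',cv2.resize(c[150:290,180:420],None,fx=3.3,fy=3.3,interpolation=cv2.INTER_CUBIC))
d=load('side');c=d['color'];cv2.imwrite('pics/s_z.png',cv2.resize(c[140:345,180:420],None,fx=2.9,fy=2.9,interpolation=cv2.INTER_CUBIC))
```

```text
(no output)
```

View pics/t_z.png

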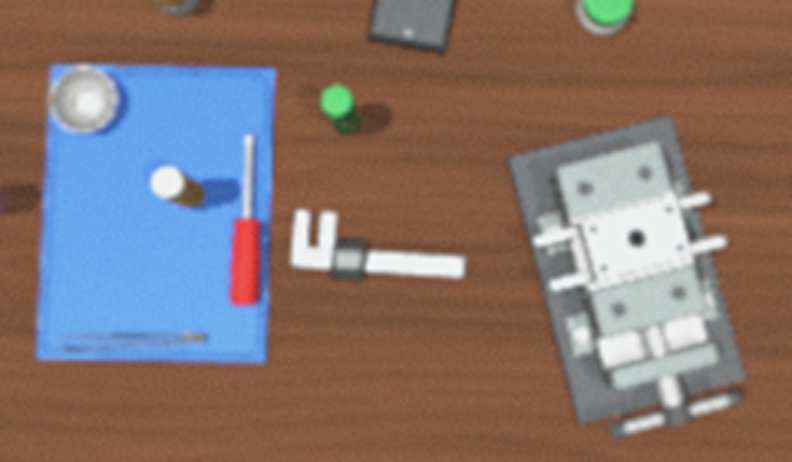

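View pics/s_z.png

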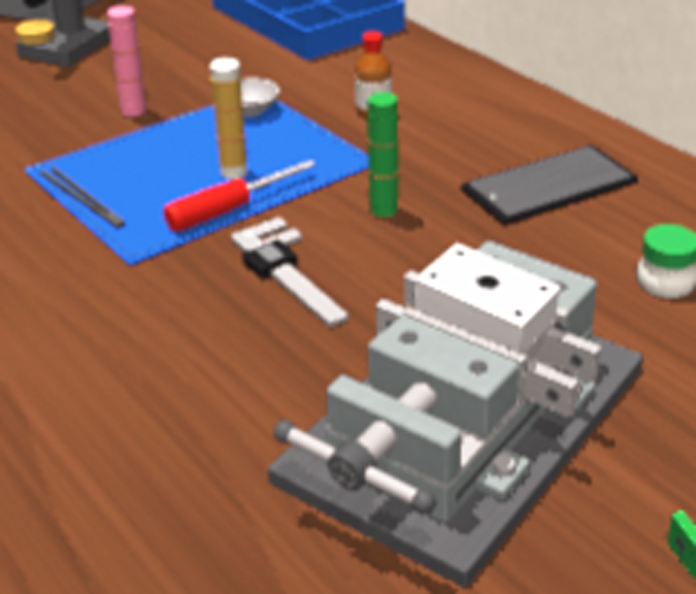

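Run:
```python
from h import *
t=load('top');s=load('side')
tz=lambda X,Y:(180+(X+.5)/3.3-.5,150+(Y+.5)/3.3-.5)
sz=lambda X,Y:(180+(X+.5)/2.9-.5,140+(Y+.5)/2.9-.5)
print('bar top', tri(t,tz(168,183),s,sz(225,67)))
print('bar top z114',plane(t,tz(168,183),.114))
print('blk hole',tri(t,tz(637,238),s,sz(487,282)))
for n,a,b in [('fixL',(535,242),(405,275)),('fixR',(710,200),(598,348)),('movL',(553,285),(378,303)),('movR',(725,242),(578,380))]:
    print(n,plane(t,tz(*a),.071),tri(t,tz(*a),s,sz(*b)))
for n,a in [('c1',(511,158)),('c2',(668,118)),('c3',(745,378)),('c4',(583,424))]: print(n,plane(t,tz(*a),.018))
for n,a in [('m1',(50,66)),('m2',(275,70)),('m3',(265,361)),('m4',(37,358))]: print(n,plane(t,tz(*a),.004))
```

```text
bar top (array([0.59230117, 0.17218912, 0.11284095]), np.float64(0.00043408915450845694))
bar top z114 [0.59236892 0.17183764 0.114     ]
blk hole (array([ 0.55723446, -0.20539289,  0.10729797]), np.float64(0.0015974215464764367))
fixL [ 0.55509826 -0.12641169  0.071     ] (array([ 0.55411016, -0.1257138 ,  0.07090609]), np.float64(0.00242631482538665))
fixR [ 0.59363312 -0.27260505  0.071     ] (array([ 0.59321825, -0.27167726,  0.0757231 ]), np.float64(0.0001588135309372481))
movL [ 0.51985996 -0.14186387  0.071     ] (array([ 0.51854911, -0.14091254,  0.07179978]), np.float64(0.0031066664250548447))
movR [ 0.55875057 -0.28509378  0.071     ] (array([ 0.55934865, -0.28487637,  0.07575631]), np.float64(0.002432765909084469))
c1 [ 0.63183411 -0.10810458  0.018     ]
c2 [ 0.67093641 -0.2465256   0.018     ]
c3 [ 0.44521884 -0.31378516  0.018     ]
c4 [ 0.4034113  -0.17392255  0.018     ]
m1 [0.70671402 0.30688611 0.004     ]
m2 [0.70796416 0.10419483 0.004     ]
m3 [0.45008355 0.10231628 0.004     ]
m4 [0.44734042 0.30173825 0.004     ]
```

```bash
cat >> h.py <<'E'
from scipy.spatial.transform import Rotation as Ro
def pose():
    o=robot.get_obs(); return np.array(o['position']),Ro.from_euler('xyz',o['orientation'],degrees=True).as_matrix(),o
def goal(P,psi):
    # tool down, tool y axis at world angle psi(deg)
    p,R,o=pose(); a=np.radians(psi); X=np.array([0,0,-1.]);Y=np.array([np.cos(a),np.sin(a),0]);G=np.stack([X,Y,np.cross(X,Y)],1)
    sh=R.T@(np.array(P)-p)/.4; w=Ro.from_matrix(R.T@G).as_rotvec(degrees=True)/120
    print('pos',np.round(p,4),'yaxis',round(np.degrees(np.arctan2(R[1,1],R[0,1])),2),'shift',np.round(sh,4),'turn',np.round(w,4),'rows>=',max(np.linalg.norm(sh)*.4/.05,np.linalg.norm(w)*120/8.59))
E
python3 - <<'E'
from h import *
p,R,o=pose();print(np.round(R,4))
goal([.592,.172,.20],-33)
goal([.592,.172,.20],14.9)
goal([.592,.172,.20],-75)
E
```

```text
[[-5.000e-04  4.066e-01  9.136e-01]
 [-8.000e-04  9.136e-01 -4.066e-01]
 [-1.000e+00 -1.000e-03 -2.000e-04]]
pos [0.2236 0.5023 0.2418] yaxis 66.01 shift [ 0.1047 -0.3798  1.1773] turn [8.25e-01 4.00e-04 4.00e-04] rows>= 11.525715452487052
pos [0.2236 0.5023 0.2418] yaxis 66.01 shift [ 0.1047 -0.3798  1.1773] turn [4.259e-01 1.000e-04 5.000e-04] rows>= 9.931963496819508
pos [0.2236 0.5023 0.2418] yaxis 66.01 shift [ 0.1047 -0.3798  1.1773] turn [1.175e+00 6.000e-04 3.000e-04] rows>= 16.41512090100328
```

Call:
servo_tool --rows '[[[1,0.01,-0.03,0.1,0.04,0,0],[1,0.02,-0.06,0.2,0.08,0,0],[1,0.03,-0.1,0.3,0.13,0,0],[1,0.04,-0.13,0.4,0.17,0,0],[1,0.05,-0.16,0.5,0.21,0,0],[1,0.06,-0.19,0.6,0.26,0,0],[1,0.07,-0.23,0.7,0.3,0,0],[1,0.08,-0.26,0.8,0.34,0,0],[1,0.09,-0.29,0.9,0.39,0,0],[1,0.1,-0.32,1.0,0.426,0,0],[1,0.1,-0.32,1.0,0.426,0,0]]]'

```text
time: 1.25
position: [0.5401, 0.2196, 0.2008]
orientation: [-49.2, 89.9, -124.7]
ft_force: [-0.1, 0.2, 0.7]
width: 0.0855
```

Run:
```python
from h import *
goal([.592,.172,.20],14.9); print(robot.get_obs()['joints'],robot.get_obs()['time'])
d=cap('wrist','w1.png'); print(proj(d,[.592,.172,.114]))
```

```text
pos [0.5401 0.2196 0.2008] yaxis 14.5 shift [0.0019 0.0959 0.1477] turn [-0.0034  0.0004  0.0005] rows>= 1.409020503051202
[ 1.39086538e+01  1.88931250e+01  9.94775860e-01  7.21600045e+01
 -5.14131398e-02  8.94121164e+01] 1.25
[362.72722904 271.82354835]
```

View pics/w1.png

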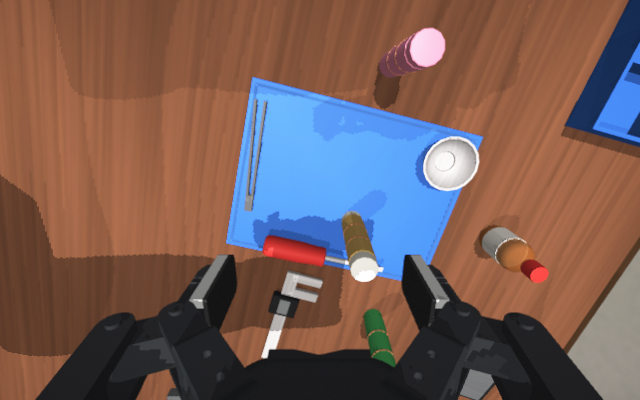

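Run:
```python
from h import *
d=load('wrist'); print(plane(d,(364,269),.114), plane(d,(351,215),.008))
for P in ([.592,.172,.20],[.592,.172,.071]): goal(P,14.9)
```

```text
[0.59222422 0.17497449 0.114     ] [0.58992912 0.18116204 0.008     ]
pos [0.5384 0.221  0.2011] yaxis 14.67 shift [0.0026 0.0987 0.1525] turn [-0.0019  0.      0.0008] rows>= 1.4532928965311938
pos [0.5384 0.221  0.2011] yaxis 14.67 shift [0.3251 0.0992 0.1525] turn [-0.0019  0.      0.0008] rows>= 2.9803470460389203
```

Call:
servo_tool --rows '[[[1,0,0.05,0.075,0,0,0],[1,0,0.099,0.149,0,0,0],[1,0,0.099,0.149,0,0,0],[1,0.06,0.099,0.149,0,0,0],[1,0.12,0.099,0.149,0,0,0],[1,0.18,0.099,0.149,0,0,0],[1,0.24,0.099,0.149,0,0,0],[1,0.3,0.099,0.149,0,0,0],[1,0.325,0.099,0.149,0,0,0],[1,0.325,0.099,0.149,0,0,0]]]'

```text
time: 2.3
position: [0.5893, 0.1761, 0.0713]
orientation: [-99.6, 89.9, -174.6]
ft_force: [-0.3, -0.7, 0.4]
width: 0.0857
```

Run:
```python
from h import *
goal([.592,.173,.071],14.9)
d=cap('wrist','w2.png');d=cap('side','s2.png')
cv2.imwrite('pics/s2z.png',cv2.resize(d['color'][120:260,170:360],None,fx=4,fy=4))
```

```text
pos [0.5893 0.1761 0.0713] yaxis 14.96 shift [0.0007 0.0046 0.0094] turn [ 0.0005 -0.0002  0.0012] rows>= 0.08350377010350293
```

View pics/w2.png

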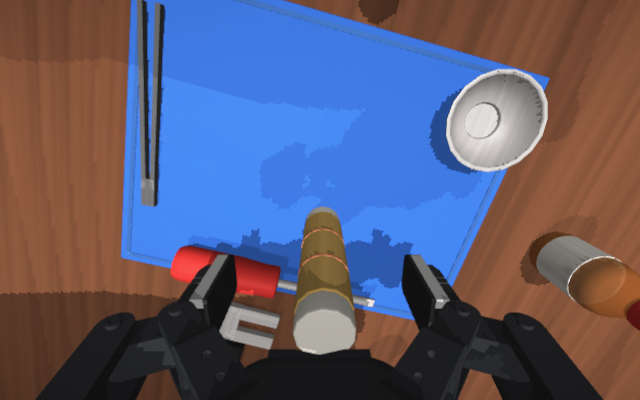

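View pics/s2z.png

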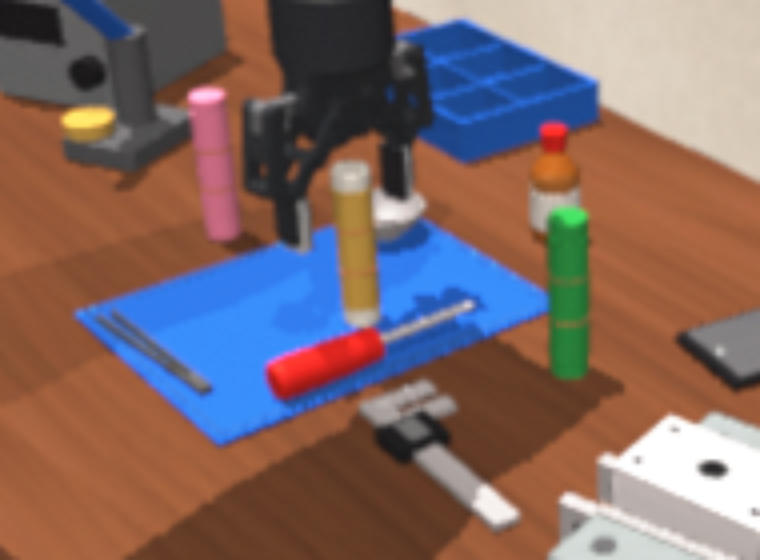

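Run:
```python
from h import *
d=load('wrist');p,R,o=pose()
for uv,z in [((326,326),.114),((325,216),.006)]:
    q=plane(d,uv,z); print(q,(R.T@(q-p))*1000)
```

```text
[0.5921617  0.17898365 0.114     ] [-40.72993923   2.16942354  -2.51551449]
[0.59340151 0.17952609 0.006     ] [67.27124393  3.40776042 -2.72119522]
```

Call:
servo_tool --rows '[[[-1,0,0.003,0.004,0,0,0],[-1,0,0.003,0.004,0,0,0],[-1,0,0.003,0.004,0,0,0],[-1,0,0.003,0.004,0,0,0],[-1,0,0.003,0.004,0,0,0],[-1,0,0.003,0.004,0,0,0],[-1,0,0.003,0.004,0,0,0],[-1,0,0.003,0.004,0,0,0],[-1,0,0.003,0.004,0,0,0],[-1,0,0.003,0.004,0,0,0]]]'

```text
time: 3.4
position: [0.5922, 0.1741, 0.0728]
orientation: [67.9, 90.0, -7.2]
ft_force: [-1.0, -0.4, 6.4]
width: 0.0248
```

Run:
```python
from h import *
goal([.592,.173,.24],14.9);print(robot.get_obs()['width'])
d=cap('wrist','w3.png')
```

```text
pos [0.5922 0.1741 0.0728] yaxis 14.88 shift [-0.4181 -0.0012  0.0027] turn [-0.0002  0.0001 -0.0002] rows>= 3.3450321896067012
0.024787066896232255
```

View pics/w3.png

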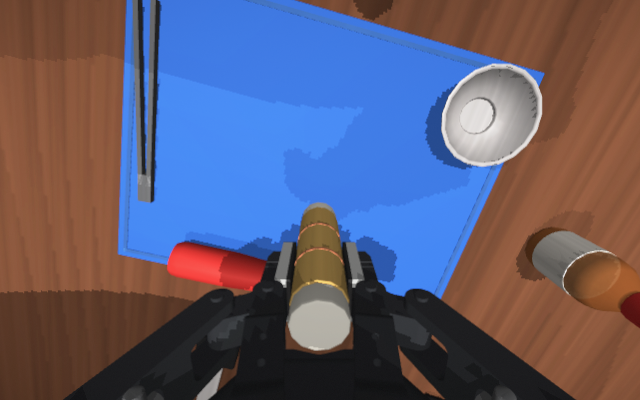

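Call:
servo_tool --rows '[[[-1,-0.03,0,0,0,0,0],[-1,-0.1,0,0,0,0,0],[-1,-0.2,0,0,0,0,0],[-1,-0.3,0,0,0,0,0],[-1,-0.4,0,0,0,0,0],[-1,-0.42,0,0,0,0,0],[-1,-0.42,0,0,0,0,0],[-1,-0.42,0,0,0,0,0]]]'

```text
time: 4.25
position: [0.5916, 0.1741, 0.2385]
orientation: [-96.8, 89.8, -171.9]
ft_force: [-0.9, 0.3, -5.4]
width: 0.0247
```

Run:
```python
from h import *
goal([.557,-.06,.24],14.9);goal([.557,-.206,.24],14.9);print(robot.get_obs()['width'],robot.get_obs()['ft_force'])
```

```text
pos [0.5916 0.1741 0.2385] yaxis 14.88 shift [-0.0034 -0.2339  0.5434] turn [-0.0001 -0.0002  0.0013] rows>= 4.732867703326012
pos [0.5916 0.1741 0.2385] yaxis 14.88 shift [-0.0033 -0.3276  0.8962] turn [-0.0001 -0.0002  0.0013] rows>= 7.633430362530436
0.024702551589985446 [-0.87688534  0.2875807  -5.40178647]
```

Call:
servo_tool --rows '[[[-1,0,-0.03,0.08,0,0,0],[-1,0,-0.065,0.17,0,0,0],[-1,0,-0.1,0.27,0,0,0],[-1,0,-0.135,0.37,0,0,0],[-1,0,-0.17,0.47,0,0,0],[-1,0,-0.21,0.57,0,0,0],[-1,0,-0.24,0.67,0,0,0],[-1,0,-0.29,0.77,0,0,0],[-1,0.03,-0.328,0.835,0,0,0],[-1,0.06,-0.328,0.835,0,0,0],[-1,0.06,-0.328,0.835,0,0,0],[-1,0.06,-0.328,0.835,0,0,0]]]'

```text
time: 5.45
position: [0.5508, -0.1815, 0.2151]
orientation: [-137.3, 89.8, 147.6]
ft_force: [0.5, -0.1, -3.8]
width: 0.0244
```

Run:
```python
from h import *
goal([.5506,-.1818,.20],14.9);print(robot.get_obs()['ft_force'],robot.get_obs()['time'])
for n in('top','side'):
  d=cap(n); c=d['color']
  y,x=(170,300) if n=='top' else (170,260)
  cv2.imwrite('pics/v_%s.png'%n,cv2.resize(c[y:y+130,x:x+160],None,fx=4.5,fy=4.5,interpolation=cv2.INTER_CUBIC))
```

```text
pos [ 0.5508 -0.1815  0.2151] yaxis 14.91 shift [ 0.0378 -0.0006  0.0008] turn [ 0.0001 -0.001   0.0009] rows>= 0.3021920411312766
[ 0.49700555 -0.12522358 -3.82066541] 5.45
```

View pics/v_side.png

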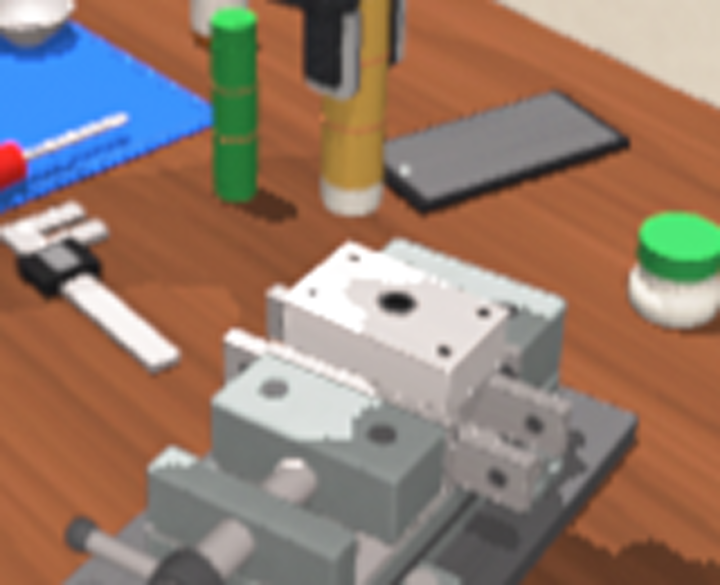

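View pics/v_top.png

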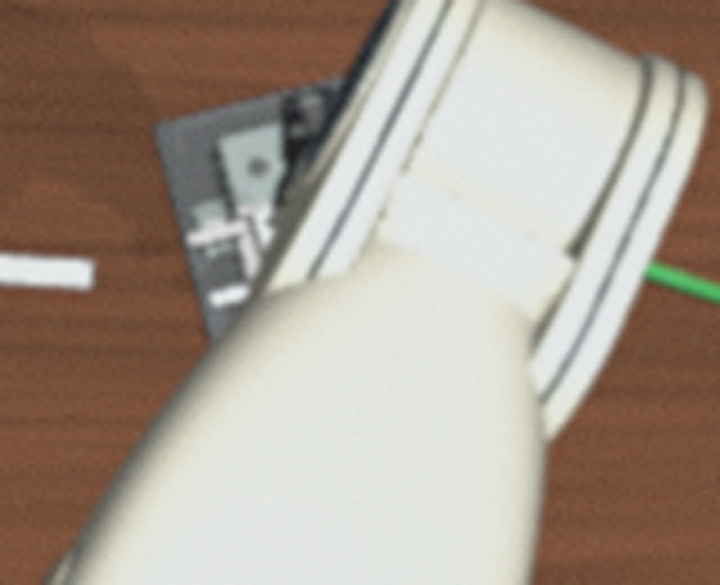

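Call:
servo_tool --rows '[[[-1,0.02,0,0,0,0,0],[-1,0.04,0,0,0,0,0],[-1,0.06,0,0,0,0,0],[-1,0.063,0,0,0,0,0],[-1,0.066,0,0,0,0,0],[-1,0.069,0,0,0,0,0],[-1,0.072,0,0,0,0,0],[-1,0.075,0,0,0,0,0]]]'

```text
time: 6.35
position: [0.5513, -0.1824, 0.1864]
orientation: [48.1, 90.0, -27.0]
ft_force: [0.2, 0.7, -4.5]
width: 0.0246
```

Run:
```python
from h import *
p,R,o=pose();print(o['position'],o['ft_force'])
for n in('side',):
  d=cap(n); c=d['color']
  y,x=(170,260)
  cv2.imwrite('pics/v_side2.png',cv2.resize(c[y:y+130,x:x+160],None,fx=4.5,fy=4.5,interpolation=cv2.INTER_CUBIC))
```

```text
[ 0.55128868 -0.18238867  0.1864129 ] [ 0.21832897  0.73806895 -4.45748703]
```

View pics/v_side2.png

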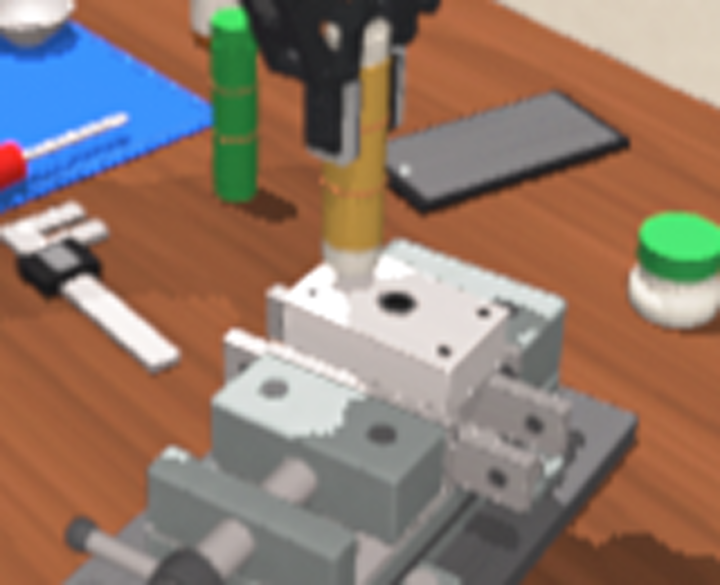

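Call:
servo_tool --rows '[[[-1,0.003,0,0,0,0,0],[-1,0.006,0,0,0,0,0],[-1,0.009,0,0,0,0,0],[-1,0.012,0,0,0,0,0],[-1,0.015,0,0,0,0,0]]]'

```text
time: 6.9
position: [0.5512, -0.1823, 0.1802]
orientation: [-97.4, 90.0, -172.5]
ft_force: [-0.1, 0.5, -4.4]
width: 0.0246
```

Call:
servo_tool --rows '[[[-1,0.003,0,0,0,0,0],[-1,0.006,0,0,0,0,0],[-1,0.009,0,0,0,0,0]]]'

```text
time: 7.2
position: [0.5512, -0.1823, 0.1766]
orientation: [-101.8, 90.0, -176.9]
ft_force: [-1.0, 0.1, -5.0]
width: 0.0247
```

Call:
servo_tool --rows '[[[-1,0.0025,0,0,0,0,0],[-1,0.005,0,0,0,0,0]]]'

```text
time: 7.4
position: [0.5513, -0.1825, 0.1755]
orientation: [36.1, 89.9, -39.0]
ft_force: [-3.4, 0.5, 8.2]
width: 0.0241
```

Call:
servo_tool --rows '[[[-1,0.0025,0,0,0,0,0],[-1,0.005,0,0,0,0,0]]]'

```text
time: 7.6
position: [0.5513, -0.1823, 0.174]
orientation: [52.3, 89.9, -22.8]
ft_force: [-2.4, 0.6, 8.5]
width: 0.0249
```

Call:
servo_tool --rows '[[[-1,0.0025,0,0,0,0,0],[-1,0.005,0,0,0,0,0]]]'

```text
time: 7.8
position: [0.5513, -0.1823, 0.172]
orientation: [50.4, 89.9, -24.7]
ft_force: [-3.3, 1.4, 7.7]
width: 0.0246
```

Call:
servo_tool --rows '[[[-1,0.002,0,0,0,0,0],[-1,0.004,0,0,0,0,0]]]'

```text
time: 8.0
position: [0.5512, -0.1823, 0.1704]
orientation: [50.3, 89.9, -24.8]
ft_force: [-2.5, 0.8, 8.0]
width: 0.0248
```

Call:
servo_tool --rows '[[[-1,-0.01,0,0,0,0,0],[-1,-0.035,0,0,0,0,0],[-1,-0.035,0,0.03,0,0,0],[-1,-0.035,0,0.09,0,0,0],[-1,-0.035,0,0.125,0,0,0],[-1,-0.025,0,0.125,0,0,0],[-1,-0.02,0,0.125,0,0,0],[-1,-0.016,0,0.125,0,0,0]]]'

```text
time: 8.8
position: [0.5637, -0.2301, 0.1749]
orientation: [-144.8, 89.9, 140.1]
ft_force: [0.2, 0.5, -3.7]
width: 0.0247
```

Run:
```python
from h import *
p,R,o=pose();print(o['position'],o['ft_force'])
for n in('side',):
  d=cap(n); c=d['color']
  y,x=(170,260)
  cv2.imwrite('pics/v_side3.png',cv2.resize(c[y:y+130,x:x+160],None,fx=4.5,fy=4.5,interpolation=cv2.INTER_CUBIC))
```

```text
[ 0.5636887  -0.23014674  0.17489311] [ 0.15966134  0.52164351 -3.67979143]
```

View pics/v_side3.png

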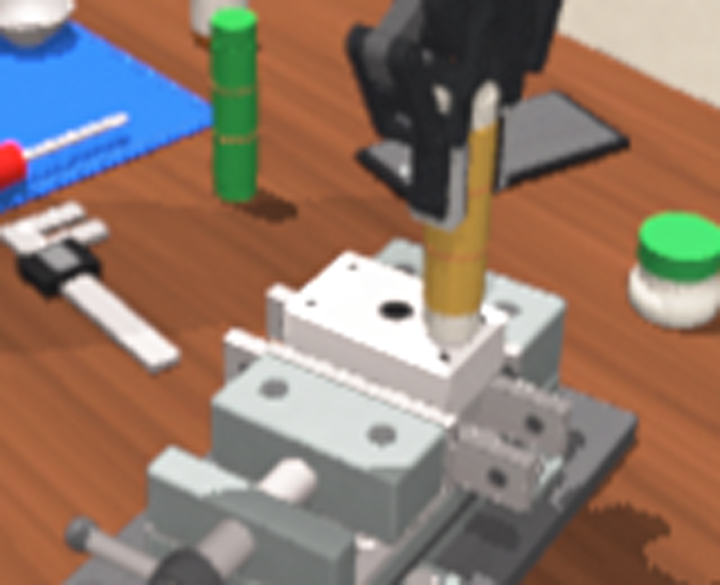

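The bar foot is at (455,330) in the zoom, over the -y half of the block and close to it. The block has dropped at the other end. Continuing down.

Call:
servo_tool --rows '[[[-1,0.0025,0,0,0,0,0],[-1,0.005,0,0,0,0,0]]]'

```text
time: 9.05
position: [0.5641, -0.2302, 0.1737]
orientation: [57.9, 90.0, -17.2]
ft_force: [1.3, -0.4, -3.7]
width: 0.0252
```

Call:
servo_tool --rows '[[[-1,0.0025,0,0,0,0,0],[-1,0.005,0,0,0,0,0]]]'

```text
time: 9.25
position: [0.5641, -0.2305, 0.1715]
orientation: [40.9, 90.0, -34.2]
ft_force: [0.0, -0.2, -4.4]
width: 0.0248
```

Call:
servo_tool --rows '[[[-1,0.0025,0,0,0,0,0],[-1,0.005,0,0,0,0,0]]]'

```text
time: 9.45
position: [0.5641, -0.2307, 0.1696]
orientation: [31.3, 90.0, -43.8]
ft_force: [-1.2, -0.7, 3.8]
width: 0.0245
```

Call:
servo_tool --rows '[[[-1,0.0015,0,0,0,0,0],[-1,0.003,0,0,0,0,0]]]'

```text
time: 9.65
position: [0.5642, -0.2309, 0.1694]
orientation: [34.0, 89.9, -41.1]
ft_force: [-2.6, 1.2, 8.2]
width: 0.0247
```

Call:
servo_tool --rows '[[[-1,0.0015,0,0,0,0,0],[-1,0.003,0,0,0,0,0]]]'

```text
time: 9.85
position: [0.5642, -0.2309, 0.1684]
orientation: [35.2, 89.9, -39.9]
ft_force: [-3.1, -0.4, 8.2]
width: 0.0248
```

Call:
servo_tool --rows '[[[-1,0.0015,0,0,0,0,0],[-1,0.003,0,0,0,0,0]]]'

```text
time: 10.05
position: [0.5642, -0.2309, 0.1673]
orientation: [36.5, 89.9, -38.6]
ft_force: [-3.4, 0.5, 10.6]
width: 0.0247
```

Call:
servo_tool --rows '[[[-1,0.001,0,0,0,0,0],[-1,0.002,0,0,0,0,0]]]'

```text
time: 10.25
position: [0.5642, -0.231, 0.167]
orientation: [36.8, 89.8, -38.3]
ft_force: [-4.4, 0.9, 13.7]
width: 0.0249
```

Call:
servo_tool --rows '[[[-1,0.001,0,0,0,0,0],[-1,0.002,0,0,0,0,0]]]'

```text
time: 10.45
position: [0.5643, -0.231, 0.1668]
orientation: [36.5, 89.8, -38.6]
ft_force: [-4.5, 0.0, 18.6]
width: 0.0243
```

Call:
servo_tool --rows '[[[-1,0.001,0,0,0,0,0],[-1,0.002,0,0,0,0,0],[-1,0.002,0,0,0,0,0]]]'

```text
time: 10.75
position: [0.5643, -0.2311, 0.1666]
orientation: [37.5, 89.8, -37.6]
ft_force: [-5.7, 1.4, 20.5]
width: 0.0244
```

Call:
servo_tool --rows '[[[-1,-0.01,0,0,0,0,0],[-1,-0.03,0,0,0,0,0],[-1,-0.03,0,-0.03,0,0,0],[-1,-0.03,0,-0.09,0,0,0],[-1,-0.03,0,-0.125,0,0,0],[-1,-0.02,0,-0.125,0,0,0],[-1,-0.016,0,-0.125,0,0,0],[-1,-0.016,0,-0.125,0,0,0]]]'

```text
time: 11.55
position: [0.5512, -0.1825, 0.1694]
orientation: [-110.3, 90.0, 174.6]
ft_force: [-0.1, -0.4, -4.5]
width: 0.0248
```

Call:
servo_tool --rows '[[[-1,0.0015,0,0,0,0,0],[-1,0.003,0,0,0,0,0]]]'

```text
time: 11.75
position: [0.5513, -0.1828, 0.1685]
orientation: [-108.5, 90.0, 176.4]
ft_force: [-0.0, 0.8, -4.4]
width: 0.0245
```

Call:
servo_tool --rows '[[[-1,0.0015,0,0,0,0,0],[-1,0.003,0,0,0,0,0]]]'

```text
time: 11.95
position: [0.5513, -0.1826, 0.1677]
orientation: [23.1, 90.0, -52.0]
ft_force: [-1.1, 0.1, 1.1]
width: 0.0246
```

Call:
servo_tool --rows '[[[-1,0.0015,0,0,0,0,0],[-1,0.003,0,0,0,0,0]]]'

```text
time: 12.15
position: [0.5513, -0.1826, 0.1673]
orientation: [32.0, 89.9, -43.1]
ft_force: [-4.7, 0.1, 9.3]
width: 0.0248
```

Call:
servo_tool --rows '[[[-1,0.001,0,0,0,0,0],[-1,0.002,0,0,0,0,0]]]'

```text
time: 12.35
position: [0.5513, -0.1826, 0.167]
orientation: [36.1, 89.9, -39.0]
ft_force: [-5.0, -0.4, 12.8]
width: 0.0248
```

Call:
servo_tool --rows '[[[-1,0.001,0,0,0,0,0],[-1,0.002,0,0,0,0,0]]]'

```text
time: 12.55
position: [0.5514, -0.1826, 0.1668]
orientation: [37.0, 89.8, -38.1]
ft_force: [-5.7, 0.6, 16.5]
width: 0.025
```

Call:
servo_tool --rows '[[[-1,0.001,0,0,0,0,0],[-1,0.002,0,0,0,0,0]]]'

```text
time: 12.75
position: [0.5514, -0.1826, 0.1665]
orientation: [38.3, 89.8, -36.8]
ft_force: [-7.1, 1.9, 21.2]
width: 0.0244
```

Call:
servo_tool --rows '[[[-1,0.001,0,0,0,0,0],[-1,0.001,0,0,0,0,0]]]'

```text
time: 12.95
position: [0.5514, -0.1827, 0.1664]
orientation: [38.6, 89.8, -36.5]
ft_force: [-5.9, 1.8, 22.0]
width: 0.0246
```

Call:
servo_tool --rows '[[[-1,0.001,0,0,0,0,0],[-1,0.0015,0,0,0,0,0],[-1,0.0015,0,0,0,0,0]]]'

```text
time: 13.25
position: [0.5515, -0.1827, 0.1662]
orientation: [39.7, 89.7, -35.4]
ft_force: [-8.1, 1.6, 24.2]
width: 0.0245
```

Call:
servo_tool --rows '[[[-1,-0.01,0,0,0,0,0],[-1,-0.03,0,0,0,0,0],[-1,-0.03,0,0.03,0,0,0],[-1,-0.03,0,0.09,0,0,0],[-1,-0.03,0,0.125,0,0,0],[-1,-0.023,0,0.125,0,0,0],[-1,-0.019,0,0.125,0,0,0],[-1,-0.016,0,0.125,0,0,0]]]'

```text
time: 14.05
position: [0.5637, -0.2301, 0.1687]
orientation: [-144.4, 89.9, 140.5]
ft_force: [0.3, 0.8, -5.0]
width: 0.0247
```

Call:
servo_tool --rows '[[[-1,0.0015,0,0,0,0,0],[-1,0.003,0,0,0,0,0],[-1,0.0045,0,0,0,0,0]]]'

```text
time: 14.35
position: [0.5641, -0.2303, 0.1677]
orientation: [49.0, 90.0, -26.1]
ft_force: [0.3, -0.2, -4.7]
width: 0.0244
```

Call:
servo_tool --rows '[[[-1,0.0015,0,0,0,0,0],[-1,0.003,0,0,0,0,0]]]'

```text
time: 14.55
position: [0.5641, -0.2306, 0.1668]
orientation: [42.7, 90.0, -32.4]
ft_force: [-2.2, 0.8, 3.6]
width: 0.0249
```

Call:
servo_tool --rows '[[[-1,0.0015,0,0,0,0,0],[-1,0.003,0,0,0,0,0]]]'

```text
time: 14.75
position: [0.5642, -0.2307, 0.1666]
orientation: [42.3, 89.9, -32.8]
ft_force: [-3.5, 1.2, 12.3]
width: 0.0251
```

Call:
servo_tool --rows '[[[-1,0.001,0,0,0,0,0],[-1,0.003,0,0,0,0,0]]]'

```text
time: 14.95
position: [0.5643, -0.2308, 0.1663]
orientation: [41.1, 89.8, -34.0]
ft_force: [-5.8, 2.2, 20.1]
width: 0.0246
```

Call:
servo_tool --rows '[[[-1,0.001,0,0,0,0,0],[-1,0.002,0,0,0,0,0],[-1,0.002,0,0,0,0,0]]]'

```text
time: 15.25
position: [0.5643, -0.2309, 0.1663]
orientation: [41.0, 89.8, -34.1]
ft_force: [-5.8, 2.3, 21.0]
width: 0.025
```

Call:
servo_tool --rows '[[[-1,0.001,0,0,0,0,0],[-1,0.001,0,0,0,0,0]]]'

```text
time: 15.45
position: [0.5643, -0.2309, 0.1662]
orientation: [40.5, 89.7, -34.6]
ft_force: [-5.3, 3.0, 23.4]
width: 0.0248
```

Call:
servo_tool --rows '[[[-1,0.001,0,0,0,0,0],[-1,0.0015,0,0,0,0,0],[-1,0.0015,0,0,0,0,0]]]'

```text
time: 15.75
position: [0.5644, -0.231, 0.1661]
orientation: [40.1, 89.7, -35.0]
ft_force: [-7.8, 3.4, 26.1]
width: 0.0248
```

Call:
servo_tool --rows '[[[-1,-0.01,0,0,0,0,0],[-1,-0.03,0,0,0,0,0],[-1,-0.03,0,-0.03,0,0,0],[-1,-0.03,0,-0.09,0,0,0],[-1,-0.03,0,-0.125,0,0,0],[-1,-0.023,0,-0.125,0,0,0],[-1,-0.019,0,-0.125,0,0,0],[-1,-0.016,0,-0.125,0,0,0]]]'

```text
time: 16.55
position: [0.5513, -0.1825, 0.1681]
orientation: [-62.3, 90.0, -137.4]
ft_force: [-0.9, -0.6, -4.2]
width: 0.0248
```

Call:
servo_tool --rows '[[[-1,0.0015,0,0,0,0,0],[-1,0.003,0,0,0,0,0],[-1,0.0045,0,0,0,0,0]]]'

```text
time: 16.85
position: [0.5513, -0.1828, 0.1668]
orientation: [13.8, 90.0, -61.3]
ft_force: [-2.1, -0.9, 1.3]
width: 0.0244
```

Call:
servo_tool --rows '[[[-1,0.0015,0,0,0,0,0],[-1,0.003,0,0,0,0,0]]]'

```text
time: 17.05
position: [0.5513, -0.1827, 0.1666]
orientation: [29.9, 89.9, -45.2]
ft_force: [-2.6, -0.1, 10.1]
width: 0.0246
```

Call:
servo_tool --rows '[[[-1,0.0015,0,0,0,0,0],[-1,0.003,0,0,0,0,0]]]'

```text
time: 17.25
position: [0.5514, -0.1828, 0.1664]
orientation: [34.6, 89.8, -40.5]
ft_force: [-5.0, 1.4, 17.9]
width: 0.0247
```

Call:
servo_tool --rows '[[[-1,0.001,0,0,0,0,0],[-1,0.002,0,0,0,0,0],[-1,0.002,0,0,0,0,0]]]'

```text
time: 17.55
position: [0.5514, -0.1828, 0.1664]
orientation: [36.4, 89.8, -38.7]
ft_force: [-7.2, 1.6, 20.2]
width: 0.0246
```

Call:
servo_tool --rows '[[[-1,0.001,0,0,0,0,0],[-1,0.0015,0,0,0,0,0],[-1,0.0015,0,0,0,0,0]]]'

```text
time: 17.85
position: [0.5515, -0.1828, 0.1663]
orientation: [37.6, 89.7, -37.5]
ft_force: [-8.0, 1.8, 23.7]
width: 0.0246
```

Call:
servo_tool --rows '[[[-1,-0.01,0,0,0,0,0],[-1,-0.03,0,0,0,0,0],[-1,-0.08,0,0,0,0,0],[-1,-0.12,0,0,0,0,0],[-1,-0.12,0,0,0,0,0]]]'

```text
time: 18.35
position: [0.5521, -0.1827, 0.2127]
orientation: [50.4, 89.8, -24.7]
ft_force: [0.5, 0.3, -4.8]
width: 0.0251
```

Run:
```python
from h import *
goal([.592,.173,.216],14.9)
for n in('side',):
  d=cap(n); c=d['color']
  y,x=(170,260)
  cv2.imwrite('pics/v_side4.png',cv2.resize(c[y:y+130,x:x+160],None,fx=4.5,fy=4.5,interpolation=cv2.INTER_CUBIC))
```

```text
pos [ 0.5521 -0.1827  0.2127] yaxis 14.89 shift [-0.009   0.325  -0.8338] turn [-0.0001  0.001  -0.0012] rows>= 7.159141777589662
```

View pics/v_side4.png

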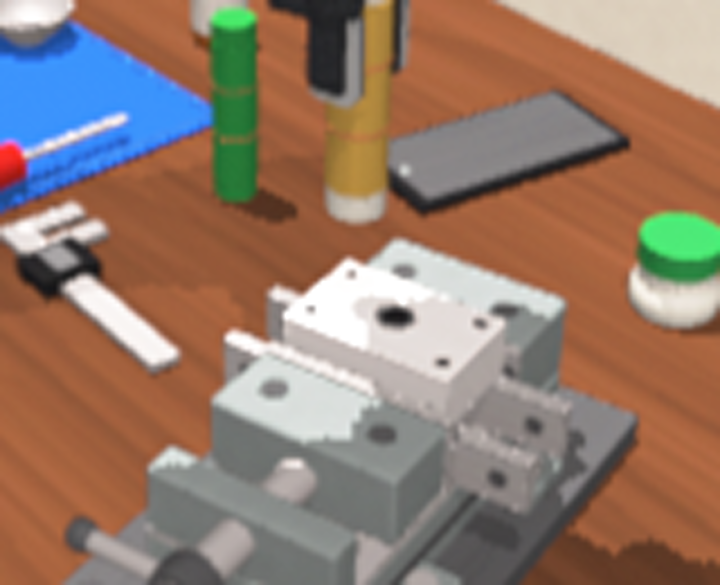

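Call:
servo_tool --rows '[[[-1,-0.01,0.03,-0.08,0,0,0],[-1,-0.02,0.065,-0.17,0,0,0],[-1,-0.03,0.1,-0.27,0,0,0],[-1,-0.04,0.14,-0.37,0,0,0],[-1,-0.04,0.18,-0.47,0,0,0],[-1,-0.04,0.22,-0.57,0,0,0],[-1,-0.03,0.26,-0.67,0,0,0],[-1,-0.02,0.3,-0.77,0,0,0],[-1,-0.01,0.325,-0.833,0,0,0],[-1,0,0.325,-0.833,0,0,0],[-1,0.05,0.325,-0.833,0,0,0],[-1,0.1,0.325,-0.833,0,0,0]]]'

```text
time: 19.6
position: [0.591, 0.1729, 0.1693]
orientation: [-79.3, 90.0, -154.4]
ft_force: [-0.4, -0.2, -4.6]
width: 0.0246
```

Call:
servo_tool --rows '[[[-1,0.05,0,0,0,0,0],[-1,0.1,0,0,0,0,0],[-1,0.15,0,0,0,0,0],[-1,0.18,0,0,0,0,0],[-1,0.2,0,0,0,0,0],[-1,0.2,0,0,0,0,0]]]'

```text
time: 20.2
position: [0.5908, 0.1727, 0.0898]
orientation: [-94.9, 89.9, -170.0]
ft_force: [-0.7, 0.1, -4.1]
width: 0.0245
```

Run:
```python
from h import *
goal([.592,.173,.0728],14.9)
d=cap('wrist','w5.png');d=cap('side','s5.png')
cv2.imwrite('pics/s5z.png',cv2.resize(d['color'][120:260,170:360],None,fx=4,fy=4))
```

```text
pos [0.5908 0.1727 0.0898] yaxis 14.87 shift [0.0424 0.0032 0.0001] turn [-0.0003 -0.0001  0.0009] rows>= 0.3401015512468647
```

View pics/s5z.png

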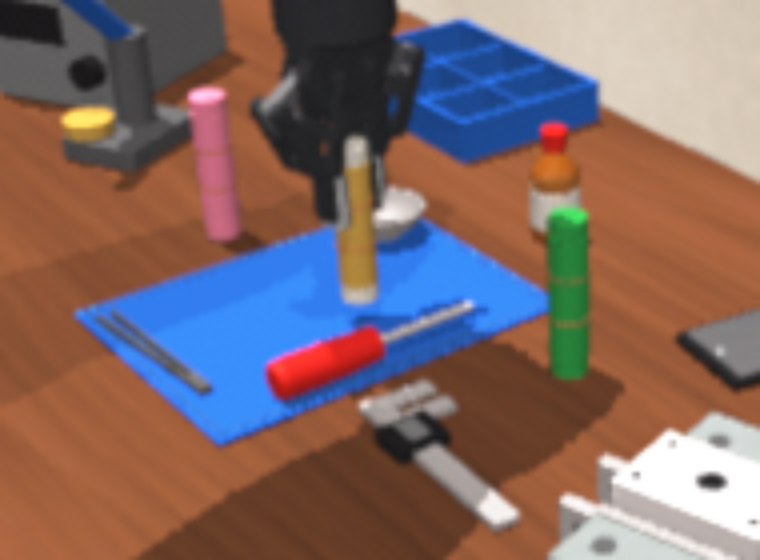

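View pics/w5.png

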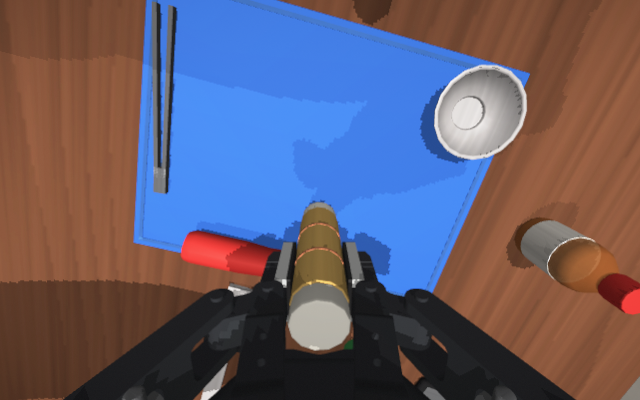

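The bar is upright, hanging about 17 mm above the mat, and its wrist view matches the one taken when it was grasped. Lowering it slowly.

Call:
servo_tool --rows '[[[-1,0.01,0,0,0,0,0],[-1,0.02,0,0,0,0,0],[-1,0.028,0,0,0,0,0],[-1,0.034,0,0,0,0,0],[-1,0.037,0,0,0,0,0],[-1,0.039,0,0,0,0,0]]]'

```text
time: 20.9
position: [0.5912, 0.1731, 0.0752]
orientation: [-82.6, 90.0, -157.7]
ft_force: [-0.0, -0.1, -4.0]
width: 0.0248
```

Call:
servo_tool --rows '[[[-1,0.002,0,0,0,0,0],[-1,0.004,0,0,0,0,0],[-1,0.004,0,0,0,0,0]]]'

```text
time: 21.2
position: [0.5912, 0.1731, 0.0736]
orientation: [-59.4, 90.0, -134.5]
ft_force: [-1.0, 0.4, -4.3]
width: 0.0246
```

Call:
servo_tool --rows '[[[-1,0.002,0,0,0,0,0],[-1,0.004,0,0,0,0,0],[-1,0.004,0,0,0,0,0]]]'

```text
time: 21.5
position: [0.5914, 0.1731, 0.0728]
orientation: [77.6, 90.0, 2.5]
ft_force: [-2.1, -0.5, 2.7]
width: 0.0248
```

Call:
servo_tool --rows '[[[-1,0.002,0,0,0,0,0],[-1,0.003,0,0,0,0,0],[-1,0.003,0,0,0,0,0]]]'

```text
time: 21.8
position: [0.5915, 0.1731, 0.0726]
orientation: [80.2, 89.9, 5.1]
ft_force: [-4.4, -0.6, 12.5]
width: 0.0248
```

Call:
servo_tool --rows '[[[-1,-0.003,0,0,0,0,0],[-1,-0.003,0,0,0,0,0],[-0.5,-0.003,0,0,0,0,0],[-0.2,-0.003,0,0,0,0,0],[0.2,-0.003,0,0,0,0,0],[0.6,-0.003,0,0,0,0,0],[1,-0.003,0,0,0,0,0],[1,-0.003,0,0,0,0,0],[1,-0.003,0,0,0,0,0],[1,-0.003,0,0,0,0,0]]]'

```text
time: 22.8
position: [0.5913, 0.1731, 0.0721]
orientation: [-170.2, 90.0, 114.7]
ft_force: [-0.3, -0.7, -0.0]
width: 0.0854
```

Run:
```python
from h import *
p,R,o=pose();print(p,o['width'],o['ft_force'])
d=cap('side','s6.png')
cv2.imwrite('pics/s6z.png',cv2.resize(d['color'][120:260,170:360],None,fx=4,fy=4))
d=cap('wrist','w6.png')
```

```text
[0.591265   0.17310485 0.07205461] 0.08539095802232945 [-0.32649542 -0.68236222 -0.0031021 ]
```

View pics/s6z.png

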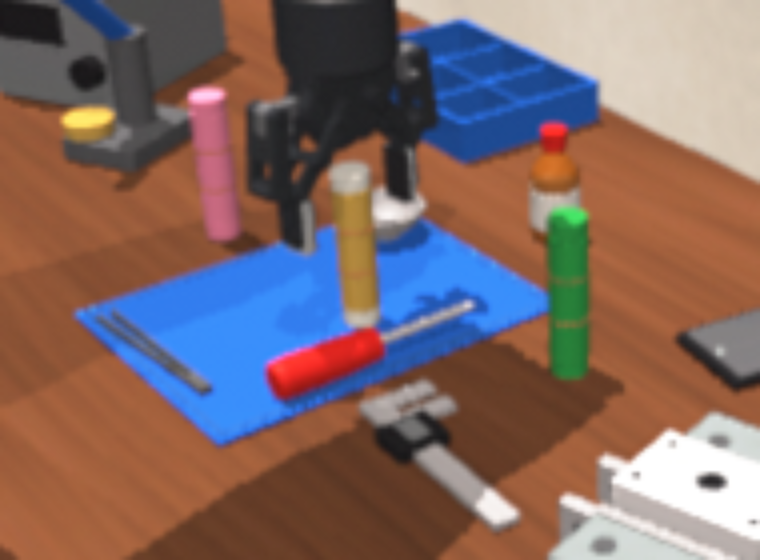

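View pics/w6.png

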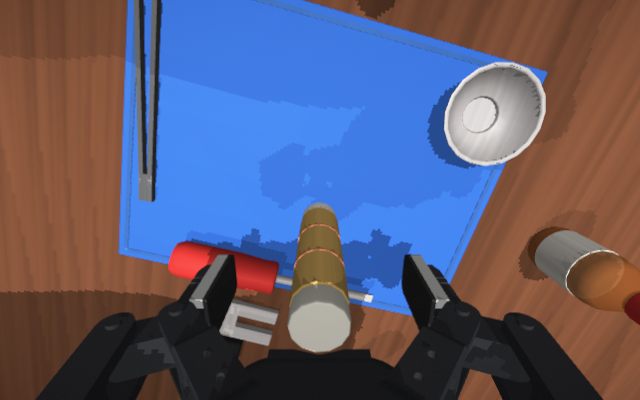

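Call:
servo_tool --rows '[[[1,-0.05,0,0,0,0,0],[1,-0.15,0,0,0,0,0],[1,-0.25,0,0,0,0,0],[1,-0.35,0,0,0,0,0],[-1,-0.42,0,0,0,0,0],[-1,-0.42,0,0,0,0,0],[-1,-0.42,0,0,0,0,0]]]'

```text
time: 23.6
position: [0.5913, 0.1731, 0.2402]
orientation: [81.9, 89.9, 6.8]
ft_force: [-0.4, -0.7, -1.7]
width: 0.0441
```

Run:
```python
from h import *
goal([.569,-.3236,.20],14.9);goal([.569,-.3236,.064],14.9)
d=cap('top','t7.png');print(plane(d,(425,223),.025),plane(d,(475,240),.025))
c=d['color'];cv2.imwrite('pics/t7z.png',cv2.resize(c[170:300,180:420],None,fx=3.3,fy=3.3,interpolation=cv2.INTER_CUBIC))
```

```text
pos [0.5913 0.1731 0.2402] yaxis 14.89 shift [ 0.1004 -0.3731  1.1858] turn [-0.0001  0.0001 -0.0004] rows>= 9.977195258395664
pos [0.5913 0.1731 0.2402] yaxis 14.89 shift [ 0.4404 -0.3734  1.1857] turn [-0.0001  0.0001 -0.0004] rows>= 10.550874567303795
[ 0.56350854 -0.3694722   0.025     ] [ 0.51772696 -0.5144304   0.025     ]
```

View pics/t7z.png

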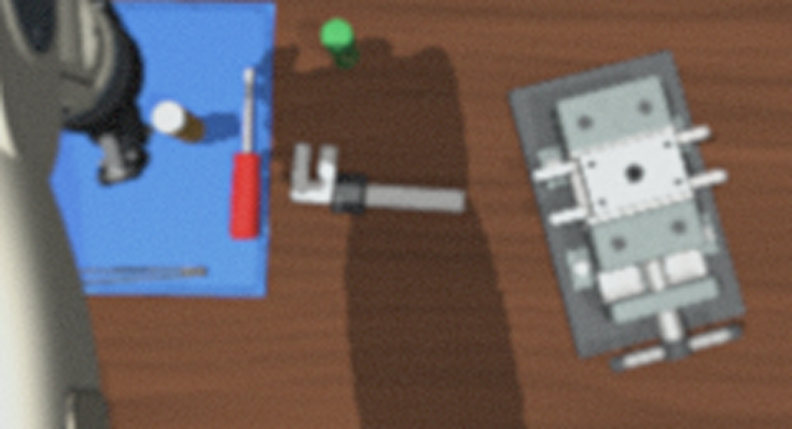

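Call:
servo_tool --rows '[[[-1,0,-0.03,0.09,0,0,0],[-1,0,-0.06,0.19,0,0,0],[-1,0,-0.095,0.3,0,0,0],[-1,0,-0.13,0.41,0,0,0],[-1,0,-0.165,0.52,0,0,0],[-1,0,-0.2,0.63,0,0,0],[-1,0,-0.23,0.74,0,0,0],[-1,0,-0.27,0.85,0,0,0],[-1,0,-0.31,0.95,0,0,0],[-1,0,-0.33,1.0,0,0,0],[-1,0,-0.33,1.0,0,0,0]]]'

```text
time: 24.75
position: [0.5654, -0.2502, 0.2377]
orientation: [-127.9, 89.8, 156.8]
ft_force: [0.2, 0.1, -0.1]
width: -0.0001
```

Run:
```python
from h import *
goal([.5695,-.3236,.20],14.9);goal([.5695,-.3236,.064],14.9)
```

```text
pos [ 0.5654 -0.2502  0.2377] yaxis 14.67 shift [ 0.0941 -0.0362  0.1803] turn [-0.0019 -0.001   0.0012] rows>= 1.6524180966127329
pos [ 0.5654 -0.2502  0.2377] yaxis 14.67 shift [ 0.4341 -0.0353  0.181 ] turn [-0.0019 -0.001   0.0012] rows>= 3.772951558182527
```

Call:
servo_tool --rows '[[[-1,0,-0.018,0.09,0,0,0],[-1,0,-0.035,0.18,0,0,0],[-1,0.05,-0.035,0.18,0,0,0],[-1,0.13,-0.035,0.18,0,0,0],[-1,0.21,-0.035,0.18,0,0,0],[-1,0.28,-0.035,0.18,0,0,0],[-1,0.3,-0.035,0.18,0,0,0],[-1,0.3,-0.035,0.18,0,0,0]]]'

```text
time: 25.55
position: [0.5709, -0.3193, 0.1186]
orientation: [-143.2, 89.8, 141.7]
ft_force: [0.7, 0.2, 0.1]
width: 0.0002
```

Run:
```python
from h import *
goal([.5695,-.3236,.064],14.9)
d=cap('wrist','w8.png')
d=cap('side'); c=d['color']
y,x=(190,270)
cv2.imwrite('pics/s8.png',cv2.resize(c[y:y+130,x:x+170],None,fx=4.5,fy=4.5,interpolation=cv2.INTER_CUBIC))
```

```text
pos [ 0.5709 -0.3193  0.1186] yaxis 14.92 shift [ 0.1364 -0.0059  0.0098] turn [ 0.0002 -0.0013  0.001 ] rows>= 1.0950833389575128
```

View pics/w8.png

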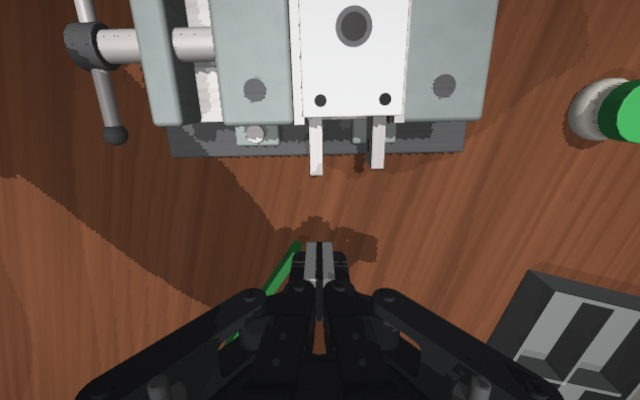

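View pics/s8.png

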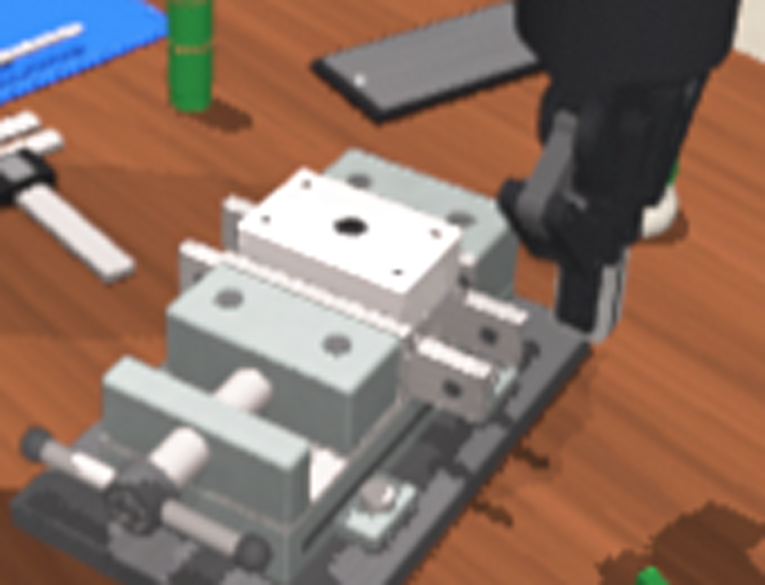

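Run:
```python
from h import *
d=load('wrist');p,R,o=pose()
for uv in [(316,173),(378,165),(320,118)]:
    q=plane(d,uv,.0735); print(q,(R.T@(q-p))*1000)
```

```text
[ 0.55951822 -0.28141627  0.0735    ] [ 47.60751007  -2.02334736 -40.87093386]
[ 0.595147   -0.26666679  0.0735    ] [ 47.63130169  36.20154835 -45.95167274]
[ 0.55337613 -0.24879705  0.0735    ] [ 47.58313069   0.43851622 -73.97195518]
```

Call:
servo_tool --rows '[[[-1,0.05,-0.005,0,0,0,0],[-1,0.11,-0.005,0,0,0,0],[-1,0.136,-0.005,0,0,0,0],[-1,0.136,-0.005,-0.02,0,0,0],[-1,0.136,-0.005,-0.04,0,0,0],[-1,0.136,-0.005,-0.05,0,0,0],[-1,0.136,-0.005,-0.055,0,0,0],[-1,0.136,-0.005,-0.055,0,0,0]]]'

```text
time: 26.45
position: [0.5641, -0.2996, 0.0665]
orientation: [39.1, 89.9, -36.0]
ft_force: [-0.4, 0.3, -0.0]
width: -0.0002
```

Run:
```python
from h import *
goal([.5695,-.3236,.064],14.9);print(robot.get_obs()['ft_force'])
d=cap('wrist','w9.png')
d=cap('side'); c=d['color']
y,x=(190,270)
cv2.imwrite('pics/s9.png',cv2.resize(c[y:y+130,x:x+170],None,fx=4.5,fy=4.5,interpolation=cv2.INTER_CUBIC))
```

```text
pos [ 0.5641 -0.2996  0.0665] yaxis 14.91 shift [ 0.0064 -0.0024  0.0616] turn [ 0.0001  0.0004 -0.0004] rows>= 0.49547411827143295
[-0.43043394  0.34991575 -0.03206885]
```

View pics/w9.png

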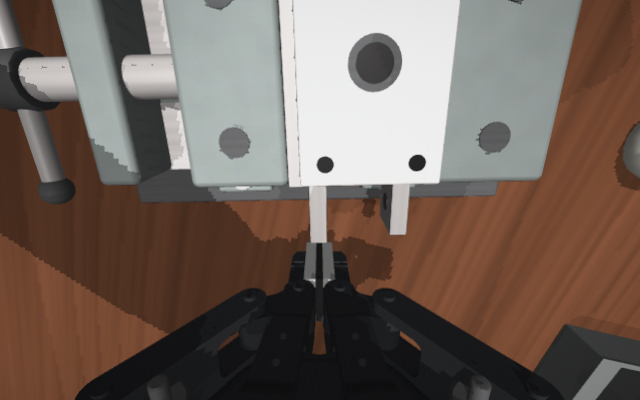

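View pics/s9.png

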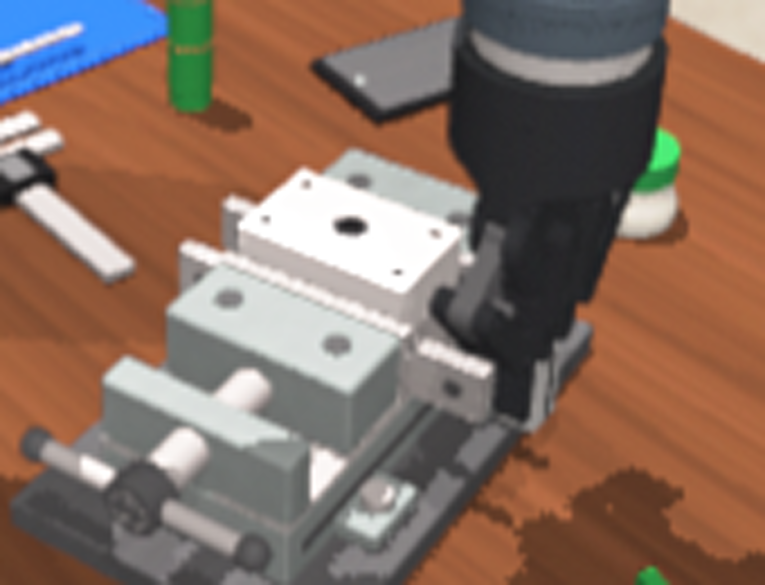

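Call:
servo_tool --rows '[[[-1,0,0,-0.0015,0,0,0],[-1,0,0,-0.003,0,0,0],[-1,0,0,-0.0045,0,0,0]]]'

```text
time: 26.85
position: [0.5633, -0.2981, 0.0656]
orientation: [-141.4, 90.0, 143.4]
ft_force: [0.5, -0.5, -0.4]
width: 0.0
```

Call:
servo_tool --rows '[[[-1,0,0,-0.001,0,0,0],[-1,0,0,-0.002,0,0,0]]]'

```text
time: 27.05
position: [0.5631, -0.2973, 0.0656]
orientation: [-132.4, 90.0, 152.5]
ft_force: [-0.1, 0.2, 0.3]
width: -0.0002
```

Call:
servo_tool --rows '[[[-1,0,0,-0.001,0,0,0],[-1,0,0,-0.002,0,0,0]]]'

```text
time: 27.25
position: [0.5629, -0.2965, 0.0657]
orientation: [-106.9, 90.0, 178.0]
ft_force: [0.2, 1.1, 0.0]
width: 0.0001
```

Call:
servo_tool --rows '[[[-1,0,0,-0.001,0,0,0],[-1,0,0,-0.002,0,0,0]]]'

```text
time: 27.45
position: [0.5627, -0.2957, 0.0657]
orientation: [-111.2, 90.0, 173.7]
ft_force: [-0.4, -0.5, 0.4]
width: -0.0001
```

Call:
servo_tool --rows '[[[-1,0,0,-0.001,0,0,0],[-1,0,0,-0.002,0,0,0]]]'

```text
time: 27.65
position: [0.5626, -0.295, 0.0657]
orientation: [1.1, 90.0, -74.1]
ft_force: [0.0, -1.4, -0.3]
width: -0.0001
```

Call:
servo_tool --rows '[[[-1,0,0,-0.001,0,0,0],[-1,0,0,-0.002,0,0,0]]]'

```text
time: 27.85
position: [0.5625, -0.295, 0.0658]
orientation: [1.9, 89.9, -73.3]
ft_force: [1.4, -6.0, -2.1]
width: 0.0002
```

Call:
servo_tool --rows '[[[-1,0,0,-0.001,0,0,0],[-1,0,0,-0.002,0,0,0]]]'

```text
time: 28.05
position: [0.5625, -0.2949, 0.0659]
orientation: [2.9, 89.8, -72.3]
ft_force: [2.5, -9.7, -3.6]
width: -0.0
```

It is stuck: the force rose to about 10 N, more than the 4 N I meant, and the tip stayed put. Backing off and lifting clear.

Call:
servo_tool --rows '[[[-1,0,0,0.01,0,0,0],[-1,0,0,0.04,0,0,0],[-1,0,0,0.08,0,0,0],[-1,-0.1,0,0.08,0,0,0],[-1,-0.2,0,0.08,0,0,0],[-1,-0.3,0,0.08,0,0,0],[-1,-0.4,0,0.08,0,0,0],[-1,-0.45,0,0.08,0,0,0],[-1,-0.45,0,0.08,0,0,0]]]'

```text
time: 28.95
position: [0.5712, -0.3254, 0.2493]
orientation: [41.3, 89.7, -33.8]
ft_force: [-0.2, -0.3, -0.3]
width: 0.0001
```

Run:
```python
from h import *
p,R,o=pose();print(p,o['ft_force'],o['time'])
d=cap('side','s10.png')
c=d['color'];cv2.imwrite('pics/s10z.png',cv2.resize(c[140:345,180:420],None,fx=2.9,fy=2.9,interpolation=cv2.INTER_CUBIC))
d=cap('wrist','w10.png')
a,b=plane(d,(0,0),0.07),0
```

```text
[ 0.5712436  -0.32537398  0.24931227] [-0.17252035 -0.30276171 -0.31412453] 28.95
```

View pics/s10z.png

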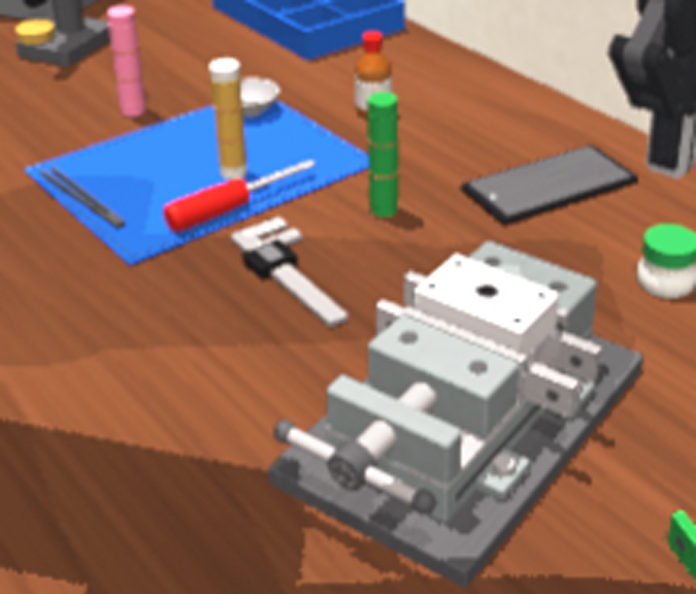

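View pics/w10.png

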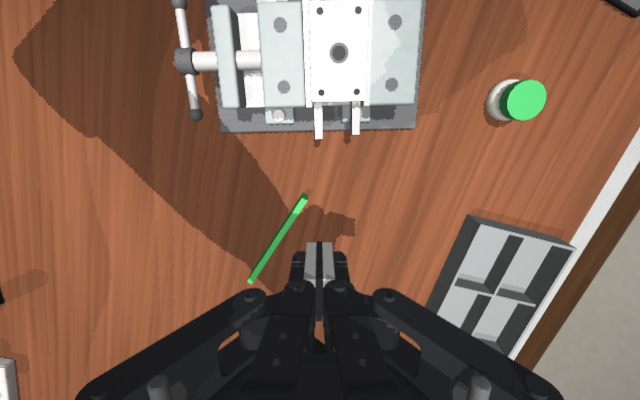

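The bar stands at (231,120) in the zoomed side view. The block is low and level, the parallels stick out as before, and the bystanders are unmoved. Handing in.

```bash
python3 -c "
from cell import ticket
print(ticket.close_job())"
```

```text
the job is handed in; nothing more can be done
None
```

I tapped the block down with the brass bar, stood the bar back on the mat, checked the moving-jaw parallel with the fingers, and handed the job in at about 29 s. Nothing reported a verdict, so these are my own readings.

- **Taps:** I pressed slowly on alternate ends of the block until both came to a hard stop at the same height, within about 0.3 mm. I then pressed each end twice. Peak vertical force was about 28 N at the +y end and 30 N at the −y end, or about 31 N with the sideways force included. That is under the 40 N limit.
- **Bar:** the pictures show it upright and let go on the mat, close to where it started.
- **Push test:** the push on the −y end of the moving-jaw parallel went higher than asked. I sent several small steps at once, so it reached about 10 N instead of the intended 4 N. The parallel held: the tip moved only about 0.1 mm while the force rose from 1.4 N to 10 N.
- **Last pictures:** the block looks level and seated, and both parallels still stick out at both ends. The bystanders look unmoved, and the arm is clear of everything.

I did not measure the force of the block on each parallel, and I did not push the fixed-jaw one. That both are wedged is inferred from the tap forces, plus the push test on the moving-jaw parallel.

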